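Load the battery tester and hold its test handle at the index clip

TASK

Stand the two loose radio batteries upright in the two empty bays of the battery tester, turned like the battery that is already there, so that the three make one neat side-by-side row with each centred in its bay, and let go of them. Then take the tester's upright spring-return test handle and pull it out along its slot, away from the rear panel, until its pointer is level with the small index clip on the scale. It springs back if released, so finish while still holding it there with the gripper; leave the scanner, the tape roll and the screwdriver where they are.

Things in the scene. Friction and masses are not known exactly. Their poses are not given: they have to be found in the camera images.
- tester: Battery tester fixed on the bench: a grey box 200 (own x) by 260 (own y) mm with a flat bare-metal deck 50 mm above the bench. Origin at the centre of its underside; +x points to its rear panel, an 18 mm raised bar along the rear edge (x from 72 to 98 mm); the handle slot is at its -y end, the three bays at its +y side.
- bay_0 (a point): Centre of bay 0 on the deck surface (50 mm above the bench): a dark-edged inlaid rectangle, flush, 56 (tester x) by 40 mm (tester y). The bays are 48 mm apart along tester y (bay 0 nearest the handle, 90 mm from the slot); a battery stands in a bay with its 44 mm side along tester x. One bay, which one varies, already holds a battery.
- bay_1 (a point): Centre of bay 1 on the deck surface (50 mm above the bench): a dark-edged inlaid rectangle, flush, 56 (tester x) by 40 mm (tester y). The bays are 48 mm apart along tester y (bay 0 nearest the handle, 90 mm from the slot); a battery stands in a bay with its 44 mm side along tester x. One bay, which one varies, already holds a battery.
- bay_2 (a point): Centre of bay 2 on the deck surface (50 mm above the bench): a dark-edged inlaid rectangle, flush, 56 (tester x) by 40 mm (tester y). The bays are 48 mm apart along tester y (bay 0 nearest the handle, 90 mm from the slot); a battery stands in a bay with its 44 mm side along tester x. One bay, which one varies, already holds a battery.
- battery_seated: Radio battery, a grey upright block with a black band near its top and a black top face, 44 (own x) by 30 (own y) by 80 mm (z), 0.17 to 0.34 kg. Origin at the centre of its underside; both ends of its x (and of y) look the same. This one already stands in one of the bays.
- battery_b: Radio battery, a grey upright block with a black band near its top and a black top face, 44 (own x) by 30 (own y) by 80 mm (z), 0.17 to 0.34 kg. Origin at the centre of its underside; both ends of its x (and of y) look the same. Loose, standing on the bench to the left of the tester.
- battery_c: Radio battery, a grey upright block with a black band near its top and a black top face, 44 (own x) by 30 (own y) by 80 mm (z), 0.17 to 0.34 kg. Origin at the centre of its underside; both ends of its x (and of y) look the same. Loose, standing on the bench to the left of the tester.
- handle (a joint): Travel of the spring-return test handle in m: 0 home, grows as it is pulled out along the tester's -x, end stop at 0.07. The spring pulls back with about 8 N at home, rising 1.3 N per cm; it returns home when released.
- handle_grip (a point): Grip point of the test handle: a black upright plate 14 (tester x) by 36 (tester y) mm, its top 71 mm above the deck; this point is on its centre line 52 mm above the deck. It stands on a low steel carriage 46 by 30 mm, 7 mm high. Axes as the tester's.
- pointer (a point): Tip of the handle's pointer, a 4 mm wide steel finger on the carriage that sticks out to tester +y over the scale, 5.5 mm above the deck; it lies in the handle plate's mid-plane (same tester x as handle_grip) and moves with the handle.
- index_clip: Index clip, the mark: a small dark steel block with a brass screw head on top, fixed on the white scale strip next to the slot, 8 (tester x) by 16 (tester y) by 14 mm high. Origin at the centre of its underside, on the deck; axes as the tester's. It lies 30 to 55 mm from the pointer's home place along tester -x.
- scanner: Bystander: black and yellow hand scanner lying on the bench, about 190 by 80 by 32 mm.
- tape_roll: Bystander: clear roll of tape lying flat, 100 mm across, 45 mm high.
- screwdriver: Bystander: screwdriver lying on the bench at the left of the loose batteries, low.
There are look-alikes about, which are no part of the job. What is shaped like the battery_b but purple or yellow is not meant.

How it is judged:
By the outcome, as a careful person would: the job done as asked, in the order asked, and still so for the second after the job is handed in, while the arm keeps its last pose, push and grip.
It also fails if it takes over 58 s, if anything falls off the work surface, if the arm or the gripper's body presses on something with over 40 N, if the wrist force passes 120 N, or if a joint passes its speed limit or range.

ROBOT

A 7-joint arm with a two-finger parallel gripper is mounted at the origin on the work surface. World frame = base frame: x ahead of the robot, y to its left, z up, the work surface at z = 0. Lengths are in m, angles in rad, forces in N, time in s.
With the tool pointing down it reaches from about 0.425 to 0.825 m from the base axis. Payload 3.6 kg.
Tool frame: the origin (TCP) lies midway between the tips of the shut fingers; the grasp point (between the pads) lies 19 mm behind it; z points along the fingers, y is the line along which they close (so a half turn about z gives the same grasp; the last joint's range is limited). The gripper opens to 85 mm and grips with 20 to 120 N. Pads are 22 mm wide; open, the fingers measure 114 mm over their backs; the gripper's body (76 mm by 85 mm) begins 54 mm behind the grasp point. The pads swing forward as they close: fully open they stand 13 mm farther back than shut.
Start: joints at [1.101, 0.615, -0.013, 1.423, 0.008, 1.103, -0.04], TCP at [0.279, -0.587, 0.231] pointing down, gripper open.
Joint ranges: [-3.12, 3.12], [-0.3, 2.06], [-1.34, 1.32], [0.26, 2.42], [-1.36, 4.5], [0.01, 1.98], [-2.84, 2.84]. Speed limits (rad/s): [2.79, 2.79, 3.14, 3.14, 3.14, 3.14, 3.14].

INTERFACE

Orientations are given as a rotation vector (axis times angle).
In Python, from bench import r gives the robot as it stands. The module is installed in compiled form; this text tells all that it offers.
- The arm moves only by the shell command python3 -m inch 'ROWS' [FORCE]. ROWS is JSON, a list that holds one entry, the list of rows, each a list of 7 numbers: the shift along the tool's x, y, z in m, then the turn, a rotation vector about the tool's x, y, z in degrees, then the opening, from 0 (shut) to 1 (fully open). A call has 1 to 10 rows; each row is the pose to reach, as a shift and turn from the pose commanded when the call began, along the tool's axes at that moment; what a row does not reach only later rows make up. A row lasts 1/10 s, in which the tool goes at most 50 mm and 8.59 degrees, less where a joint would pass 70% of its speed; a pose out of reach is approached as far as the arm can. A call with a gripper value outside its range is refused whole. The fingers move at their own pace and stop on an object; FORCE is the grip in N (left out, the last holds). Time passes only in rows, so rows that repeat a pose let the fingers close. It gives the time, the measured TCP pose, the force, the opening and the grip force at its end, in the units of the state.
- r.get_state(): the state, without advancing time (a new reading comes with each control period).
- r.read_camera(name): name is "side" or "top" or "wrist"; returns a dict with "pixels" (384x512x3 uint8, red, green, blue), "z_map" (384x512 float32, m along the optical axis (not along the pixel's ray), 0 where there is no reading), "intrinsics" (3x3 intrinsics, pixels), "distortion" ([k1, k2, p1, p2, k3] as OpenCV has them; the pictures are not rectified), "rvec" (rotation vector, rad) and "tvec" (3), from world to camera coordinates, as OpenCV has them. Camera axes: x right, y down, z forward; pixel columns grow to the right and rows downward; lengths in m; the calibration is good to about 2 mm. A picture is of the moment at which its call begins.
- r.finish_job(): hands the job in; it is judged then, once.
The state is a dict: "time": time; "q": joint angles; "dq": joint speeds; "effort": joint torques, N m; "ee_pos": TCP position; "tcp_rot": TCP orientation; "force": force on the tool from outside, world axes, zero at the start; "moment": the same for the moment, N m; "grip_width": finger opening in m; "grip_force": force on a finger pad.
Only numpy, scipy, OpenCV 4.12 (cv2) and the standard library are available. Lean on these libraries where they do the work, as an engineer would, in place of code of your own. Each camera call takes 0.05 s, during which the arm holds its last target. There are 200 camera calls.

## Working session

There is one attempt and no reset: what is moved stays moved. The work goes in short steps, Python scripts to look and compute and a shell command to move; the robot and the scene stay as the last step left them, time stands still between calls to the robot, and variables do not carry over. Pictures are saved under pics/ and viewed, at most 10 in all, crops included, and the job is handed in when it is done.

```bash
mkdir -p pics; cat > h.py <<'E'
import numpy as np, cv2
from bench import r
def cam(n):
    c=r.read_camera(n); c['R']=cv2.Rodrigues(np.array(c['rvec'],float))[0]; c['t']=np.array(c['tvec'],float).ravel(); return c
def ray(c,uv):
    u=cv2.undistortPoints(np.array(uv,float).reshape(-1,1,2),np.array(c['intrinsics']),np.array(c['distortion'])).reshape(-1,2)
    d=np.c_[u,np.ones(len(u))]@c['R']; return -c['R'].T@c['t'],d
def plane(c,uv,z):
    o,d=ray(c,uv); return o+d*((z-o[2])/d[:,2])[:,None]
def cloud(c):
    v,u=np.mgrid[:384,:512]; o,d=ray(c,np.c_[u.ravel(),v.ravel()])
    return (o+d*c['z_map'].reshape(-1,1)).reshape(384,512,3)
E
python3 - <<'E'
from h import *
s=r.get_state(); print(s)
for n in ['side','top','wrist']:
    c=cam(n); np.save(f'{n}0.npy',c,allow_pickle=True); print(n,-c['R'].T@c['t'],c['R'][2])
    if n!='wrist': cv2.imwrite(f'pics/{n}0.png',cv2.resize(c['pixels'][...,::-1],(768,576),interpolation=cv2.INTER_CUBIC))
E
```

```text
{'time': 0.0, 'q': array([ 1.10150572,  0.61593022, -0.01262226,  1.42489308,  0.0080521 ,
        1.1033906 , -0.04038131]), 'dq': array([ 8.21203749e-04,  4.32591307e-04,  1.54035464e-03,  2.20771483e-04,
       -7.31483679e-04, -8.29689655e-05, -7.69585405e-04]), 'effort': array([-6.65420794e-04, -4.69222569e+01,  2.59440020e-01, -1.71038389e+01,
        1.00545102e-02,  9.64386767e-03,  1.75743094e-05]), 'ee_pos': array([ 0.27819842, -0.58661631,  0.23013289]), 'tcp_rot': array([-3.06243849e+00, -6.89418773e-01,  8.72937671e-04]), 'force': array([ 0.0404118 , -0.33826776, -0.04072144]), 'moment': array([ 0.00787537, -0.03025181,  0.04593743]), 'grip_force': 0.0, 'grip_width': 0.08529784415427116}
side [0.16907625 0.75545263 1.06784074] [ 0.32157356 -0.56901762 -0.75684172]
top [0.3607657  0.02998565 1.41833474] [ 0.18933358 -0.00804815 -0.98187984]
wrist [ 0.34298842 -0.55610078  0.37297768] [-0.25959967 -0.12037834 -0.95818426]
```

View pics/top0.png

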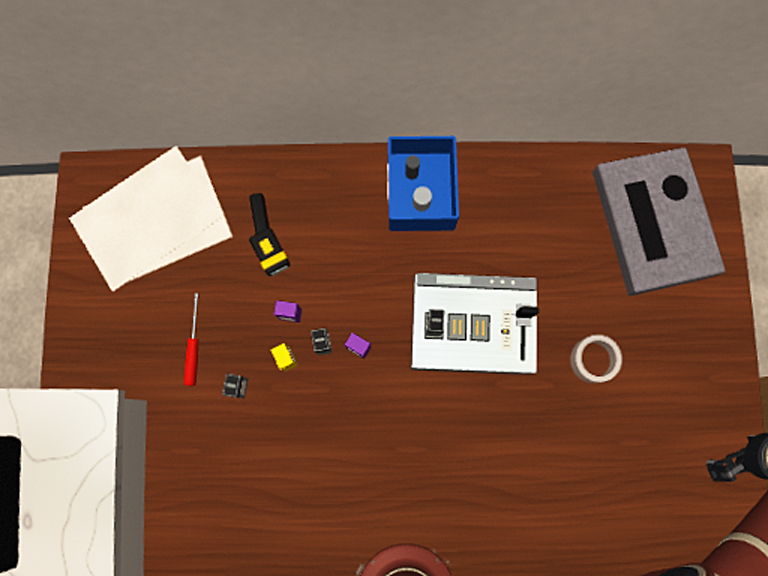

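View pics/side0.png

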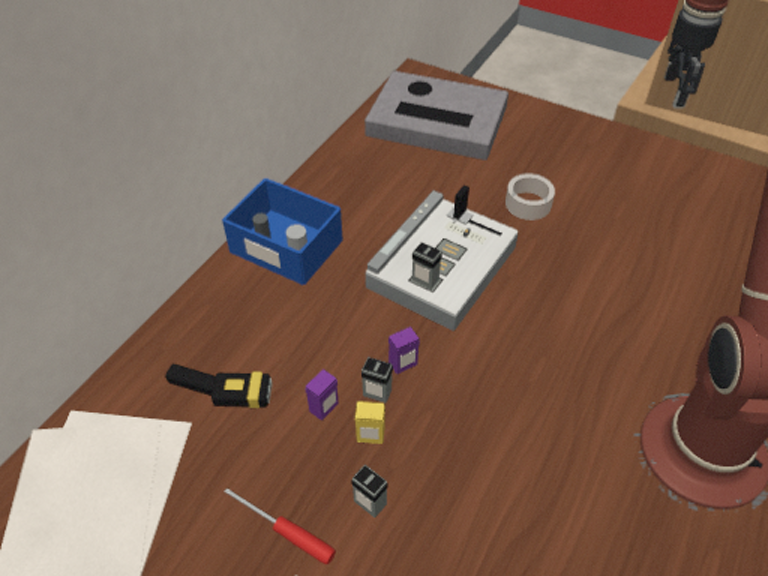

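The top view (shown ×1.5) has five upright blocks. Purple ones are at (287,310) and (357,344), and a yellow one is at (283,356); these are the excluded look-alikes. The black-topped grey ones at (320,340) and (234,385) fit battery_b and battery_c. The seated battery is at (434,323), in the bay farthest from the handle (bay 2). Empty bays are at (457,327) and (480,327), the handle is at (526,312), and the clip is near (505,330).

```bash
cat > m.py <<'E'
from h import *
def top_rect(c,seed,zt,rad=0.05,tol=0.006):
    P=cloud(c); m=(abs(P[...,2]-zt)<tol)&(np.hypot(P[...,0]-seed[0],P[...,1]-seed[1])<rad)
    q=P[m]; (x,y),(w,h),a=cv2.minAreaRect(q[:,:2].astype(np.float32)*1000)
    if w<h: w,h,a=h,w,a-90
    return len(q),np.round([x,y,w,h,(a+90)%180-90,q[:,2].mean()*1000,q[:,2].std()*1000],1)
E
python3 - <<'E'
from m import *
S=np.load('side0.npy',allow_pickle=True).item(); T=np.load('top0.npy',allow_pickle=True).item()
for k,uv,z in [('near',(320,333),.08),('far',(234,379),.08),('purp1',(287,304),.08),('purp2',(357,338),.08),('yel',(283,350),.08),('seat',(434,314),.13),('handle',(527,308),.121)]:
    s=plane(T,[np.array(uv)/1.5],z)[0]
    print(k,s.round(3),top_rect(T,s,z),top_rect(S,s,z))
for k,c in (('T',T),('S',S)):
    P=cloud(c); m=(abs(P[...,2]-.05)<.006)&(P[...,0]>.3)&(P[...,0]<.75)&(P[...,1]>-.5)&(P[...,1]<.1)
    n,l,st,ce=cv2.connectedComponentsWithStats(m.astype(np.uint8)); i=1+np.argmax(st[1:,4]); q=P[l==i]
    print(k,cv2.minAreaRect(q[:,:2].astype(np.float32)*1000),q[:,2].mean())
a=T['pixels'][185:275,130:260,::-1]; b=T['pixels'][175:255,265:375,::-1]
cv2.imwrite('pics/crop0.png',np.hstack([cv2.resize(a,None,fx=3.0,fy=3.0,interpolation=2)[:240],cv2.resize(b,None,fx=3.0,fy=3.0,interpolation=2)[:240]]))
E
```

```text
near [0.533 0.165 0.08 ] (140, array([520.1, 167.3,  43.7,  30.3,   9.1,  80.6,   2.6])) (196, array([515.8, 168.5,  44.9,  34.4,   5.7,  79.7,   2.1]))
far [0.441 0.339 0.08 ] (133, array([429.7, 344.9,  43.8,  29.5,  -4. ,  80.2,   2.7])) (272, array([425.6, 347.9,  44.4,  31.3, -10.2,  80.2,   2.3]))
purp1 [0.594 0.233 0.08 ] (124, array([584.2, 236.2,  41.4,  30. ,  79.7,  80.4,   2.5])) (204, array([580.6, 238.8,  46.3,  32. ,  82.8,  80. ,   2.3]))
purp2 [0.522 0.089 0.08 ] (145, array([510.7,  90.8,  44.4,  30.5,  57.5,  80.5,   2.5])) (177, array([505.5,  92.8,  45.8,  31.4,  59. ,  79.7,   2.3]))
yel [0.499 0.24  0.08 ] (146, array([487.8, 241.7,  45. ,  30.5,  24.7,  80.7,   2.6])) (225, array([484.7, 245.3,  44. ,  33.3,  24.3,  80.2,   2.4]))
seat [ 0.561 -0.064  0.13 ] (153, array([549.3, -66.3,  44.5,  29.8,  -3.1, 130.6,   2.4])) (154, array([544.5, -64.3,  44.6,  32.4,  -8.6, 129.6,   2.5]))
handle [ 0.571 -0.251  0.121] (57, array([ 568.7, -256.5,   36.8,   13.5,   85.8,  121. ,    2.6])) (44, array([ 562.9, -250.5,   35.6,   12.9,   82.1,  120.1,    2.6]))
T ((552.074462890625, -153.7949981689453), (259.06231689453125, 195.95823669433594), 86.25879669189453) 0.050625893889313545
S ((547.8818359375, -151.53048706054688), (264.46820068359375, 198.7757568359375), 86.35552215576172) 0.05004865149907356
```

View pics/crop0.png

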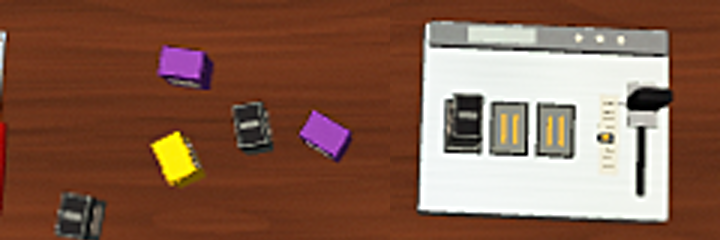

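The crop confirms the two black-topped grey batteries as b and c. The bays 1 and 0 are empty, and the white scale strip carries the dark clip. Next I refine this with the wrist camera from above the tester, on the way.

```bash
cat > go.py <<'E'
from h import *
from scipy.spatial.transform import Rotation as Ro
def go(*targets):   # (x,y,z mm, psi deg of tool y)
    s=r.get_state(); R=Ro.from_rotvec(s['tcp_rot']).as_matrix(); p=s['ee_pos']*1000
    print('t',round(s['time'],2),'p',p.round(1),'psi',np.degrees(np.arctan2(R[1,1],R[0,1])).round(2),'tiltz',R[:2,2].round(4),'F',s['force'].round(1),'w',round(s['grip_width'],4),'gf',round(s['grip_force'],1))
    for x,y,z,a in targets:
        c,n=np.cos(np.radians(a)),np.sin(np.radians(a)); Rt=np.array([[-n,c,0],[c,n,0],[0,0,-1.]])
        print((R.T@(np.array([x,y,z])-p)/1000).round(4), np.degrees(Ro.from_matrix(R.T@Rt).as_rotvec()).round(2))
E
python3 -c "
from go import *
go((540,-110,350,-3.7),(470,200,330,-3.7))"
```

```text
t 0.15 p [ 278.3 -586.8  230.4] psi -64.63 tiltz [-0.0009  0.0018] F [0.  0.2 0.5] w 0.0855 gf 0.0
[ 0.4408 -0.3189 -0.119 ] [-1.000e-01 -6.000e-02 -6.093e+01]
[ 0.5104 -0.6289 -0.0984] [-1.000e-01 -6.000e-02 -6.093e+01]
```

```bash
python3 -m inch '[[[0.44,-0.32,-0.12,-0.1,0,-60.9,1],[0.44,-0.32,-0.12,-0.1,0,-60.9,1],[0.44,-0.32,-0.12,-0.1,0,-60.9,1],[0.44,-0.32,-0.12,-0.1,0,-60.9,1],[0.44,-0.32,-0.12,-0.1,0,-60.9,1],[0.44,-0.32,-0.12,-0.1,0,-60.9,1],[0.44,-0.32,-0.12,-0.1,0,-60.9,1],[0.44,-0.32,-0.12,-0.1,0,-60.9,1],[0.44,-0.32,-0.12,-0.1,0,-60.9,1],[0.44,-0.32,-0.12,-0.1,0,-60.9,1]]]' | tail -c 600
python3 -c "
from go import *
go((540,-110,350,-3.7),(470,200,330,-3.7))"
```

```text
time: 1.15
ee_pos: [0.5126, -0.1569, 0.3394]
tcp_rot: [2.292, 2.146, 0.0]
force: [-0.3, -0.8, -0.2]
grip_width: 0.0855
grip_force: 0.0
t 1.15 p [ 512.6 -156.9  339.4] psi -3.75 tiltz [ 0.0011 -0.0011] F [-0.3 -0.8 -0.2] w 0.0855 gf 0.0
[ 0.0486  0.0243 -0.0106] [ 0.07  0.06 -0.05]
[ 0.3534 -0.0659  0.0089] [ 0.07  0.06 -0.05]
```

```bash
python3 -m inch '[[[0.045,0.02,-0.01,0,0,0,1],[0.045,0.02,-0.01,0,0,0,1],[0.045,0.02,-0.01,0,0,0,1],[0.045,0.02,-0.01,0,0,0,1]]]' | tail -c 300
python3 - <<'E'
from m import *; from go import go
c=cam('wrist'); np.save('w1.npy',c,allow_pickle=True); go((470,200,330,-3.7),(440,250,330,-3.7))
print(top_rect(c,(.547,-.065),.13),top_rect(c,(.566,-.253),.121))
P=cloud(c); m=(abs(P[...,2]-.05)<.006); q=P[m]; print(q[:,:2].min(0),q[:,:2].max(0),cv2.minAreaRect(q[:,:2].astype(np.float32)*1000),q[:,2].mean())
cv2.imwrite('pics/w1.png',cv2.resize(c['pixels'][...,::-1],(768,576),interpolation=2))
E
```

```text
time: 1.55
ee_pos: [0.5344, -0.1165, 0.3484]
tcp_rot: [2.294, 2.145, -0.002]
force: [-0.5, -0.5, -0.7]
grip_width: 0.0851
grip_force: 0.0
t 1.6 p [ 534.3 -117.   348.4] psi -3.91 tiltz [-0.0003 -0.0018] F [-0.1 -0.9 -0.9] w 0.0853 gf 0.0
[ 0.3119 -0.0857  0.0178] [-0.01  0.11 -0.21]
[ 0.3597 -0.1191  0.0177] [-0.01  0.11 -0.21]
(1102, array([546.2, -66.3,  44.1,  29.6,  -3.8, 130.2,   1. ])) (277, array([ 564.8, -254.5,   35.3,   13.3,   87.9,  120.4,    1.5]))
[ 0.4234408  -0.57854322] [0.90836076 0.07501366] ((670.7405395507812, -250.5333251953125), (616.0809326171875, 462.3924560546875), 84.58353424072266) 0.05014584829987185
```

View pics/w1.png

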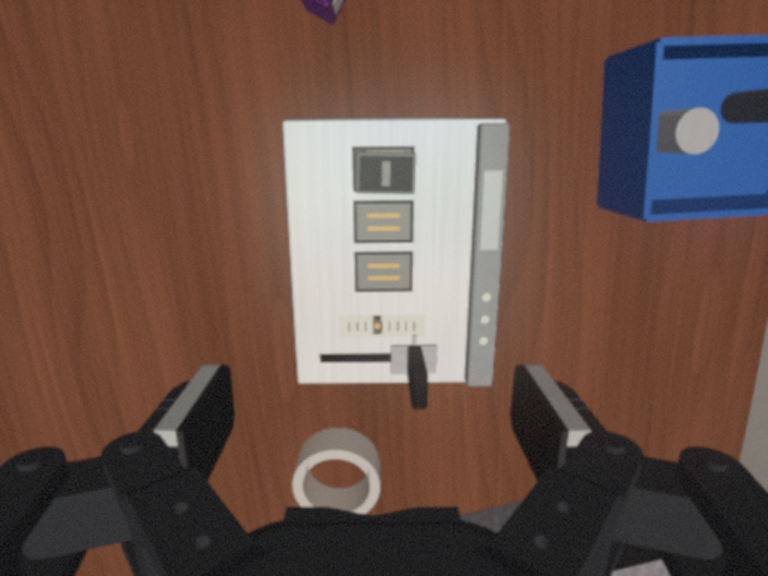

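The wrist view (×1.5) shows the seated battery at (384,170) and the empty bays at (384,221) and (384,271). The clip is at (377,325), the pointer tip at (414,338), and the handle at (418,375).

```bash
cat > t.py <<'E'
from m import *
def bays(c,uvs):
    g=c['pixels'].min(2); out=[]
    for u,v in uvs:
        m=(c['pixels'].max(2)<175).astype(np.uint8); m=cv2.morphologyEx(m,cv2.MORPH_CLOSE,np.ones((9,9)))
        n,l=cv2.connectedComponents(m); k=(l==l[int(v),int(u)]).astype(np.uint8)
        ct=max(cv2.findContours(k,0,1)[0],key=cv2.contourArea).reshape(-1,2)
        p=plane(c,ct,.05)[:,:2]; (x,y),(w,h),a=cv2.minAreaRect(p.astype(np.float32)*1000)
        if w<h: w,h,a=h,w,a-90
        out.append((x,y)); print('bay',np.round([x,y,w,h,(a+90)%180-90],1))
    return out
E
python3 - <<'E'
from t import *
c=np.load('w1.npy',allow_pickle=True).item()
bays(c,[(256,147),(256,181)])
g=c['pixels'].astype(int)
# white deck
m=((g.min(2)>150)).astype(np.uint8); m=cv2.morphologyEx(m,cv2.MORPH_CLOSE,np.ones((25,25))); n,l,st,ce=cv2.connectedComponentsWithStats(m); i=1+np.argmax(st[1:,4]); print(st[i])
ct=max(cv2.findContours((l==i).astype(np.uint8),0,1)[0],key=cv2.contourArea).reshape(-1,2); p=plane(c,ct,.05)[:,:2]
print(cv2.minAreaRect(p.astype(np.float32)*1000))
# clip
s=g[200:235,225:290]; print('scale cols profile', [(225+i,int(v)) for i,v in enumerate(g[213:221,225:290].min(2).mean(0))][15:40])
m=(g[208:226,240:262].max(2)<110); v,u=np.nonzero(m); print('clip px',u.mean()+240,v.mean()+208,u.min()+240,u.max()+240,v.min()+208,v.max()+208)
cv2.imwrite('pics/w1c.png',cv2.resize(c['pixels'][195:265,210:300,::-1],None,fx=7,fy=7,interpolation=2))
E
```

```text
bay [ 543.8 -115.8  136.    56.1   86.4]
bay [ 543.8 -115.8  136.    56.1   86.4]
[  189    79   148   176 21599]
((551.5045166015625, -153.73887634277344), (256.82244873046875, 198.41763305664062), 86.45252990722656)
scale cols profile [(240, 190), (241, 191), (242, 186), (243, 171), (244, 179), (245, 189), (246, 191), (247, 185), (248, 161), (249, 129), (250, 112), (251, 110), (252, 111), (253, 116), (254, 140), (255, 175), (256, 189), (257, 191), (258, 185), (259, 171), (260, 179), (261, 189), (262, 191), (263, 188), (264, 176)]
clip px 251.2 211.6 250 252 211 212
```

View pics/w1c.png

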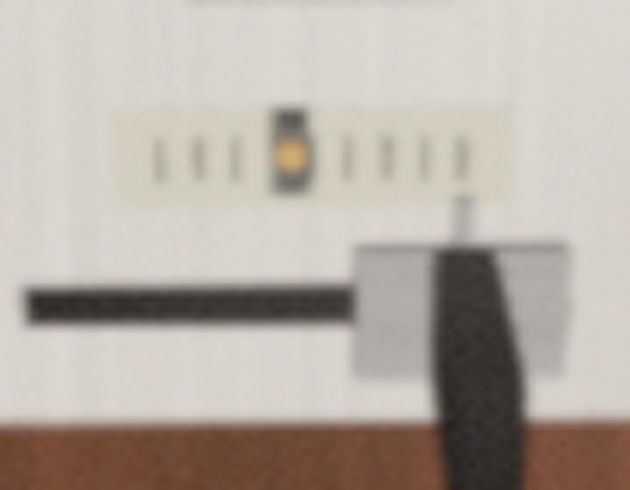

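```bash
python3 -m inch '[[[0.34,-0.07,0.018,0,0.1,0.2,1],[0.34,-0.07,0.018,0,0.1,0.2,1],[0.34,-0.07,0.018,0,0.1,0.2,1],[0.34,-0.07,0.018,0,0.1,0.2,1],[0.34,-0.07,0.018,0,0.1,0.2,1],[0.34,-0.07,0.018,0,0.1,0.2,1],[0.34,-0.07,0.018,0,0.1,0.2,1],[0.34,-0.07,0.018,0,0.1,0.2,1],[0.34,-0.07,0.018,0,0.1,0.2,1],[0.34,-0.07,0.018,0,0.1,0.2,1]]]' | head -2
python3 - <<'E'
from m import *; from go import go
c=cam('wrist'); np.save('w2.npy',c,allow_pickle=True)
for s in [(.518,.168),(.428,.346)]: print(top_rect(c,s,.08))
w=np.load('w1.npy',allow_pickle=True).item()
a=plane(w,[(251.5,216.5)],.064)[0]; b=plane(w,[(276.0,225)],.0555)[0]; y=np.radians(-3.6); e=np.array([np.cos(y),np.sin(y)])
print('clip',a,'ptr',b,'travel',(b-a)[:2]@e)
go((519,168,150,8),(519,168,35,8),(429,346,150,-6))
E
```

```text
time: 2.6
ee_pos: [0.4884, 0.226, 0.3303]
(756, array([516.8, 167.1,  43.9,  30.4,   9.3,  80.2,   1.1]))
(1050, array([426.6, 346.1,  45.4,  29.9, -10.5,  80.2,   1.1]))
clip [ 0.53191155 -0.2127202   0.064     ] ptr [ 0.56712782 -0.23199042  0.0555    ] travel 0.03635676070176925
t 2.65 p [488.5 225.9 330.4] psi -4.22 tiltz [ 0.0016 -0.0008] F [-0.  -0.5  0.3] w 0.0855 gf 0.0
[-0.0554  0.0344  0.1805] [  0.09   0.05 -12.22]
[-0.0553  0.0342  0.2955] [  0.09   0.05 -12.22]
[ 0.1155 -0.0684  0.1802] [0.1  0.04 1.78]
```

```bash
python3 -m inch '[[[-0.0565,0.0325,0.08,0.1,0,-13.4,1],[-0.0565,0.0325,0.16,0.1,0,-13.4,1],[-0.0565,0.0325,0.19,0.1,0,-13.4,1],[-0.0565,0.0325,0.19,0.1,0,-13.4,1],[-0.0565,0.0325,0.23,0.1,0,-13.4,1],[-0.0565,0.0325,0.26,0.1,0,-13.4,1],[-0.0565,0.0325,0.29,0.1,0,-13.4,1],[-0.0565,0.0325,0.29,0.1,0,-13.4,1]]]'
python3 - <<'E'
from go import *
go((517,167,40,9.2))
c=cam('wrist'); cv2.imwrite('pics/w3.png',cv2.resize(c['pixels'][...,::-1],(640,480)))
E
```

```text
time: 3.45
ee_pos: [0.5144, 0.1667, 0.0372]
tcp_rot: [-2.033, -2.391, 0.012]
force: [-0.3, -0.8, 0.3]
grip_width: 0.0855
grip_force: 0.0
t 3.45 p [514.4 166.7  37.2] psi 9.26 tiltz [-0.0076 -0.0037] F [-0.3 -0.8  0.3] w 0.0855 gf 0.0
[-0.0002  0.0025 -0.0028] [-0.46  0.14  0.06]
```

View pics/w3.png

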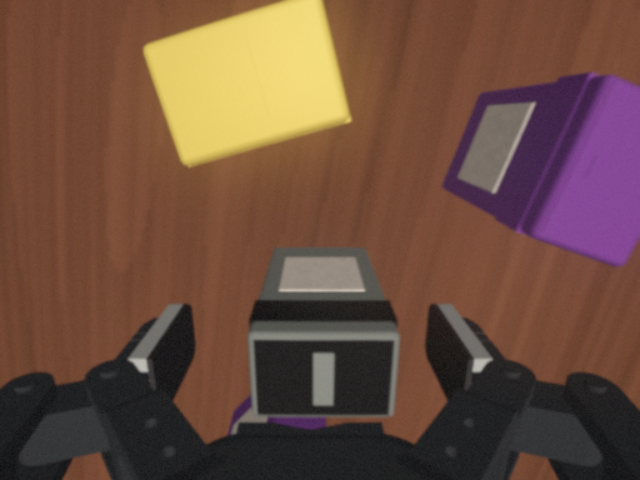

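Grey black-topped battery sits between the open fingers, its top at (323,375) in the 640-wide view; the yellow and purple ones are clear. Closing.

```bash
python3 -m inch '[[[0,0.003,-0.002,0,0,0,0.3],[0,0.003,-0.002,0,0,0,0.3],[0,0.003,-0.002,0,0,0,0.3],[0,0.003,-0.002,0,0,0,0.3],[0,0.003,-0.002,0,0,0,0.3],[0,0.003,-0.002,0,0,0,0.3],[0,0.003,-0.002,0,0,0,0.3]]]' 50
python3 -c "
from go import *
go((517,167,40,9.2),(517,167,170,-3.6))"
```

```text
time: 4.2
ee_pos: [0.5199, 0.1711, 0.0444]
tcp_rot: [2.03, 2.396, 0.003]
force: [-1.3, -1.9, 6.8]
grip_width: 0.0438
grip_force: 54.0
t 4.2 p [519.9 171.1  44.4] psi 9.48 tiltz [0.002  0.0007] F [-1.3 -1.9  6.8] w 0.0438 gf 54.0
[-0.0035 -0.0036  0.0044] [ 0.12 -0.02  0.28]
[-0.0035 -0.0033 -0.1256] [ 0.12 -0.04 13.08]
```

```bash
python3 -m inch '[[[0,0,-0.03,0,0,0,0.3],[0,0,-0.07,0,0,0,0.3],[0,0,-0.12,0,0,5,0.3],[0,0,-0.16,0,0,13.1,0.3],[0,0,-0.18,0,0,13.1,0.3],[0,0,-0.18,0,0,13.1,0.3],[0,0,-0.18,0,0,13.1,0.3],[0,0,-0.18,0,0,13.1,0.3]]]'
python3 - <<'E'
from m import *; from go import go,Ro
c=cam('wrist'); np.save('w4.npy',c,allow_pickle=True)
s=r.get_state(); p=s['ee_pos']
R=Ro.from_rotvec(s['tcp_rot']).as_matrix()
P=(cloud(c)-p)@R   # tool coords
go((543.8,-115.8,225,-3.6))
for zt in [-.036]:
    m=(abs(P[...,2]-zt)<.008)&(np.hypot(P[...,0],P[...,1])<.045)
    q=P[m]; print(len(q),np.median(q[:,2]))
    print(cv2.minAreaRect(q[:,:2].astype(np.float32)*1000), q.min(0),q.max(0))
E
```

```text
time: 5.0
ee_pos: [0.518, 0.17, 0.2205]
tcp_rot: [-2.289, -2.149, 0.006]
force: [0.4, 0.3, -3.3]
grip_width: 0.0434
grip_force: 53.5
t 5.05 p [518.1 170.1 220.5] psi -3.62 tiltz [-0.0045 -0.0008] F [-0.7 -0.4 -2.7] w 0.0439 gf 53.5
[-0.2837  0.0436 -0.0044] [-0.26  0.06 -0.02]
9746 -0.03620754233734068
((-3.614604949951172, -1.0842437744140625), (80.04943084716797, 32.07472229003906), 89.5834732055664) [-0.01961932 -0.0411784  -0.04399495] [ 0.01263925  0.03887687 -0.02800115]
```

```bash
python3 -m inch '[[[-0.05,0.008,0,-0.2,0,0,0.3],[-0.1,0.016,0,-0.2,0,0,0.3],[-0.15,0.023,0,-0.2,0,0,0.3],[-0.2,0.031,0,-0.2,0,0,0.3],[-0.25,0.039,0,-0.2,0,0,0.3],[-0.2795,0.0436,0,-0.2,0,0,0.3],[-0.2795,0.0436,0.04,-0.2,0,0,0.3],[-0.2795,0.0436,0.08,-0.2,0,0,0.3],[-0.2795,0.0436,0.11,-0.2,0,0,0.3],[-0.2795,0.0436,0.11,-0.2,0,0,0.3]]]'
python3 - <<'E'
from m import *; from go import go
go((543.7,-111.5,95.5,-3.6))
c=cam('wrist'); np.save('w5.npy',c,allow_pickle=True)
print(top_rect(c,(.546,-.066),.13))
cv2.imwrite('pics/w5.png',cv2.resize(c['pixels'][...,::-1],(640,480)))
E
```

```text
time: 6.05
ee_pos: [0.5405, -0.1106, 0.1069]
tcp_rot: [-2.284, -2.144, 0.008]
force: [-0.4, -1.0, -2.3]
grip_width: 0.0434
grip_force: 53.3
t 6.05 p [ 540.5 -110.6  106.9] psi -3.61 tiltz [-0.01    0.0027] F [-0.4 -1.  -2.3] w 0.0434 gf 53.3
[-0.0007  0.0033  0.0113] [-0.58 -0.12 -0.01]
(10483, array([547.1, -77.1,  63.7,  53. ,  -7.4, 130.3,   1.7]))
```

View pics/w5.png

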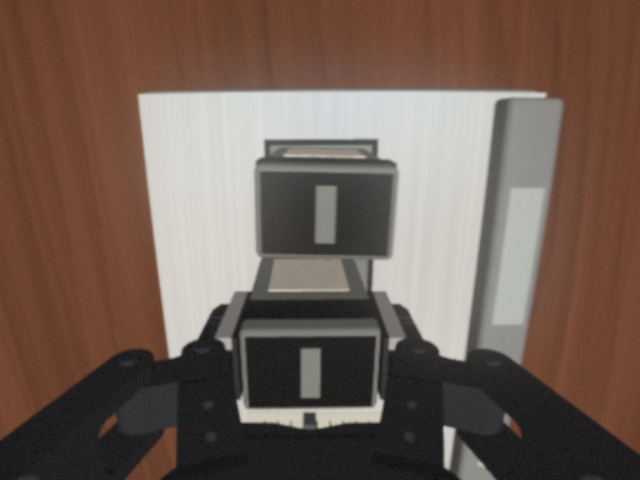

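Held battery's top is at (310,363) and the seated one's is at (325,210). The held one is still about 3 mm short along tester x and about 11 mm above the deck.

```bash
python3 -m inch '[[[0,0,0.005,0,0,0,0.3],[0,0,0.005,0,0,0,0.3],[0,0,0.005,0,0,0,0.3]]]' | head -2
python3 - <<'E'
from m import *; from go import go
go((543.7,-111.5,95.5,-3.6))
c=cam('wrist'); P=cloud(c)
# same-height tops: split seated / held by mask components (dark top)
m=((c['pixels'].max(2)<75)&(abs(P[...,2]-.135)<.02)).astype(np.uint8); m=cv2.morphologyEx(m,cv2.MORPH_OPEN,np.ones((3,3)))
for (x0,x1,y0,y1,z) in [(200,320,128,204,.13),(188,306,256,328,None)]:
    q=P[y0:y1,x0:x1].reshape(-1,3); 
    zt=np.median(q[q[:,2]>.12][:,2]); q=q[abs(q[:,2]-zt)<.004]; print(zt,len(q),cv2.minAreaRect(q[:,:2].astype(np.float32)*1000))
E
```

```text
time: 6.4
ee_pos: [0.5461, -0.1108, 0.1087]
t 6.4 p [ 546.1 -110.8  108.7] psi -3.62 tiltz [0.0058 0.0001] F [ 0.2 -1.2 -2.3] w 0.0435 gf 53.4
[-0.0008 -0.0024  0.0132] [ 0.33 -0.02 -0.02]
0.13035648545968873 7328 ((548.7926025390625, -66.45626831054688), (29.439619064331055, 40.38406753540039), 85.71786499023438)
0.14490301518478527 7805 ((544.2920532226562, -114.28734588623047), (31.250316619873047, 45.61705780029297), 86.36436462402344)
```

```bash
python3 -m inch '[[[-0.0005,0,0.003,0,0,0,0.3],[-0.0005,0,0.006,0,0,0,0.3],[-0.0005,0,0.009,0,0,0,0.3],[-0.0005,0,0.009,0,0,0,0.3],[-0.0005,0,0.009,0,0,0,0.3]]]' | head -2
python3 - <<'E'
from m import *; from go import go
go((545.4,-111.3,94.5,-3.6))
c=cam('wrist'); P=cloud(c); go()
for (x0,x1,y0,y1,z) in [(180,340,110,204,.13),(184,310,250,330,None)]:
    q=P[y0:y1,x0:x1].reshape(-1,3); 
    zt=np.median(q[q[:,2]>.12][:,2]); q=q[abs(q[:,2]-zt)<.004]; print(zt,len(q),cv2.minAreaRect(q[:,:2].astype(np.float32)*1000))
E
```

```text
time: 6.95
ee_pos: [0.5451, -0.1112, 0.0982]
t 6.95 p [ 545.1 -111.2   98.2] psi -3.62 tiltz [0.003  0.0007] F [ 0.3  0.3 -2. ] w 0.0435 gf 53.4
[-0.0001  0.0003  0.0037] [ 0.17 -0.05 -0.02]
t 7.0 p [ 545.2 -111.2   98.3] psi -3.63 tiltz [0.0031 0.0007] F [-0.2 -0.4 -3.4] w 0.0435 gf 53.4
0.1303245348822806 8563 ((546.9891357421875, -64.79037475585938), (26.489471435546875, 44.31504821777344), 85.7147445678711)
0.13435370935281143 8078 ((543.490234375, -114.75841522216797), (31.267805099487305, 48.62253952026367), 87.06361389160156)
```

```bash
python3 -m inch '[[[0,0,0.002,0,0,0,0.3],[0,0,0.004,0,0,0,0.3],[0,0,0.0045,0,0,0,0.3],[0,0,0.0045,0,0,0,0.3],[0,0,0.0045,0,0,0,0.3]]]' | head -4
python3 -c "
from go import *
go((545.4,-111.3,94.5,-3.6))"
```

```text
time: 7.5
ee_pos: [0.5453, -0.1112, 0.0944]
tcp_rot: [2.289, 2.149, 0.005]
force: [-2.8, 0.2, 3.9]
t 7.5 p [ 545.3 -111.2   94.4] psi -3.62 tiltz [0.0036 0.0004] F [-2.8  0.2  3.9] w 0.0431 gf 53.8
[-0.0001  0.0001 -0.0001] [ 0.21 -0.03 -0.02]
```

Force has turned upward, so it is seated on the deck. Releasing, then rising.

```bash
python3 -m inch '[[[0,0,0,0,0,0,0.75],[0,0,0,0,0,0,0.75],[0,0,0,0,0,0,0.75],[0,0,-0.03,0,0,0,0.85],[0,0,-0.08,0,0,0,1],[0,0,-0.13,0,0,0,1],[0,0,-0.18,0,0,0,1],[0,0,-0.22,0,0,0,1],[0,0,-0.22,0,0,0,1],[0,0,-0.22,0,0,0,1]]]' | head -4
python3 - <<'E'
from m import *; from go import go
c=cam('wrist'); np.save('w6.npy',c,allow_pickle=True)
P=cloud(c); m=(abs(P[...,2]-.13)<.006)&(abs(P[...,0]-.545)<.05)&(abs(P[...,1]+.09)<.07)
n,l,st,ce=cv2.connectedComponentsWithStats(m.astype(np.uint8))
for i in range(1,n):
    if st[i,4]>200:
        q=P[l==i]; print(len(q),cv2.minAreaRect(q[:,:2].astype(np.float32)*1000))
go((427,346,300,-10),(427,346,150,-10),(427,346,42,-10))
E
```

```text
time: 8.5
ee_pos: [0.5447, -0.1114, 0.3146]
tcp_rot: [2.288, 2.148, 0.006]
force: [-0.6, 0.5, -1.3]
1297 ((546.57275390625, -66.69879913330078), (30.28664779663086, 43.24697494506836), 86.11639404296875)
1176 ((541.953857421875, -114.63291931152344), (30.20331573486328, 43.49182891845703), 86.607177734375)
t 8.55 p [ 543.9 -111.5  313.1] psi -3.63 tiltz [0.0018 0.0004] F [ 0.  -0.2 -0.3] w 0.0851 gf 0.0
[ 0.4492 -0.1457  0.0131] [ 0.1  -0.04  6.37]
[ 0.4491 -0.1459  0.1631] [ 0.1  -0.04  6.37]
[ 0.4491 -0.1461  0.2711] [ 0.1  -0.04  6.37]
```

```bash
python3 -m inch '[[[0.449,-0.146,0.06,0,0,6.4,1],[0.449,-0.146,0.06,0,0,6.4,1],[0.449,-0.146,0.06,0,0,6.4,1],[0.449,-0.146,0.06,0,0,6.4,1],[0.449,-0.146,0.06,0,0,6.4,1],[0.449,-0.146,0.06,0,0,6.4,1],[0.449,-0.146,0.06,0,0,6.4,1],[0.449,-0.146,0.06,0,0,6.4,1],[0.449,-0.146,0.06,0,0,6.4,1],[0.449,-0.146,0.12,0,0,6.4,1]]]' | head -2
python3 -m inch '[[[0,0,0.03,0,0,0,1],[0,0,0.03,0,0,0,1],[0,0,0.03,0,0,0,1],[0,0,0.03,0,0,0,1]]]' | head -2
python3 - <<'E'
from m import *; from go import go
c=cam('wrist'); print(top_rect(c,(.427,.346),.08))
go((426.6,346.1,120,-10),(426.6,346.1,42,-10))
E
```

```text
time: 9.55
ee_pos: [0.4278, 0.348, 0.2131]
time: 9.95
ee_pos: [0.4304, 0.3394, 0.1819]
(2018, array([426.4, 347. ,  43.8,  30. , -10.2,  80.2,   1.1]))
t 10.0 p [430.5 339.5 182.3] psi -10.12 tiltz [0.0057 0.0024] F [-0.3 -0.6  0.2] w 0.0854 gf 0.0
[ 0.0056 -0.0053  0.0623] [ 0.3  -0.19 -0.12]
[ 0.0053 -0.0058  0.1403] [ 0.3  -0.19 -0.12]
```

```bash
python3 -m inch '[[[0.0065,-0.0055,0.03,0.2,-0.1,-0.1,1],[0.0065,-0.0055,0.07,0.2,-0.1,-0.1,1],[0.0065,-0.0055,0.11,0.2,-0.1,-0.1,1],[0.0065,-0.0055,0.14,0.2,-0.1,-0.1,1],[0.0065,-0.0055,0.14,0.2,-0.1,-0.1,1],[0.0065,-0.0055,0.14,0.2,-0.1,-0.1,1],[0.0065,-0.0055,0.14,0.2,-0.1,-0.1,1]]]' | head -4
python3 -c "
from go import *
go((426.4,347,42,-10.2))"
```

```text
time: 10.7
ee_pos: [0.427, 0.3481, 0.0432]
tcp_rot: [-2.406, -2.02, -0.007]
force: [0.1, 0.6, 0.4]
t 10.7 p [427.  348.1  43.2] psi -9.96 tiltz [0.0032 0.003 ] F [0.1 0.6 0.4] w 0.0854 gf 0.0
[-0.0012 -0.0004  0.0012] [ 0.15 -0.2   0.24]
```

```bash
python3 -m inch '[[[-0.001,0,0,0,0,0,0.3],[-0.001,0,0,0,0,0,0.3],[-0.001,0,0,0,0,0,0.3],[-0.001,0,0,0,0,0,0.3],[-0.001,0,0,0,0,0,0.3],[-0.001,0,0,0,0,0,0.3],[-0.001,0,0,0,0,0,0.3]]]' 50
python3 -c "
from go import *
go((426.4,347,42,-10.2),(427,347,230,-3.7))"
```

```text
time: 11.4
ee_pos: [0.4262, 0.3461, 0.0418]
tcp_rot: [2.405, 2.02, 0.002]
force: [0.6, -0.7, 6.8]
grip_width: 0.0435
grip_force: 51.2
t 11.4 p [426.2 346.1  41.8] psi -9.95 tiltz [0.0013 0.0002] F [ 0.6 -0.7  6.8] w 0.0435 gf 51.2
[ 0.0009  0.0001 -0.0002] [ 0.07 -0.02  0.25]
[ 0.0011  0.0009 -0.1882] [ 0.08 -0.02 -6.25]
```

```bash
python3 -m inch '[[[0,0,-0.03,0,0,0,0.3],[0,0,-0.07,0,0,0,0.3],[0,0,-0.12,0,0,-3,0.3],[0,0,-0.16,0,0,-6.2,0.3],[0,0,-0.19,0,0,-6.2,0.3],[0,0,-0.19,0,0,-6.2,0.3],[0,0,-0.19,0,0,-6.2,0.3]]]' | head -4
python3 -c "
from go import *
go((541.5,-162.5,230,-3.6))"
```

```text
time: 12.1
ee_pos: [0.4249, 0.3451, 0.2299]
tcp_rot: [2.292, 2.148, -0.004]
force: [-0.5, -0.5, -3.6]
t 12.1 p [424.9 345.1 229.9] psi -3.73 tiltz [-0.0014 -0.002 ] F [-0.5 -0.5 -3.6] w 0.0437 gf 52.4
[-0.4989  0.1494  0.0007] [-0.07  0.12 -0.13]
```

```bash
python3 -m inch '[[[-0.046,0.014,0,0,0,0,0.3],[-0.092,0.028,0,0,0,0,0.3],[-0.138,0.041,0,0,0,0,0.3],[-0.185,0.055,0,0,0,0,0.3],[-0.23,0.069,0,0,0,0,0.3],[-0.277,0.083,0,0,0,0,0.3],[-0.323,0.097,0,0,0,0,0.3],[-0.37,0.11,0,0,0,0,0.3],[-0.415,0.124,0,0,0,0,0.3],[-0.46,0.138,0,0,0,0,0.3]]]' | head -2
python3 -m inch '[[[-0.034,0.011,0,0,0,0,0.3],[-0.034,0.011,0.04,0,0,0,0.3],[-0.034,0.011,0.08,0,0,0,0.3],[-0.034,0.011,0.115,0,0,0,0.3],[-0.034,0.011,0.115,0,0,0,0.3],[-0.034,0.011,0.115,0,0,0,0.3],[-0.034,0.011,0.115,0,0,0,0.3],[-0.034,0.011,0.115,0,0,0,0.3],[-0.034,0.011,0.115,0,0,0,0.3]]]' | head -4
cat > held.py <<'E'
from m import *; from go import go
go((541.5,-162.5,92,-3.6))
c=cam('wrist'); P=cloud(c); s=r.get_state(); zt=s['ee_pos'][2]+.038
px=c['pixels']
m=(abs(P[...,2]-zt)<.012)&(abs(P[...,0]-s['ee_pos'][0])<.045)&(abs(P[...,1]-s['ee_pos'][1])<.026)
zt=np.median(P[m][:,2]); q=P[m&(abs(P[...,2]-zt)<.003)]; print('held',zt,len(q),cv2.minAreaRect(q[:,:2].astype(np.float32)*1000))
for i,y in enumerate([-66.5,-114.5]):
    m=(abs(P[...,2]-.13)<.004)&(abs(P[...,0]-.545)<.035)&(abs(P[...,1]*1000-y)<22)
    q=P[m]; print('row',len(q),cv2.minAreaRect(q[:,:2].astype(np.float32)*1000))
cv2.imwrite('pics/held.png',cv2.resize(px[...,::-1],(640,480)))
E
python3 held.py
```

```text
time: 13.1
ee_pos: [0.5315, -0.1241, 0.228]
time: 14.0
ee_pos: [0.5428, -0.1569, 0.1175]
tcp_rot: [2.291, 2.146, 0.001]
force: [-0.2, -0.6, -2.5]
t 14.0 p [ 542.8 -156.9  117.5] psi -3.73 tiltz [ 0.0023 -0.0015] F [-0.2 -0.6 -2.5] w 0.0437 gf 52.5
[-0.0056 -0.001   0.0255] [ 0.14  0.07 -0.13]
held 0.15613989969719624 8671 ((541.8868408203125, -155.97341918945312), (31.03734016418457, 64.6343002319336), 86.48919677734375)
row 9416 ((546.8883056640625, -66.75635528564453), (30.523834228515625, 44.48098373413086), 85.44581604003906)
row 7106 ((542.4498901367188, -114.59749603271484), (29.80463218688965, 44.25071334838867), 86.21363830566406)
```

View pics/held.png

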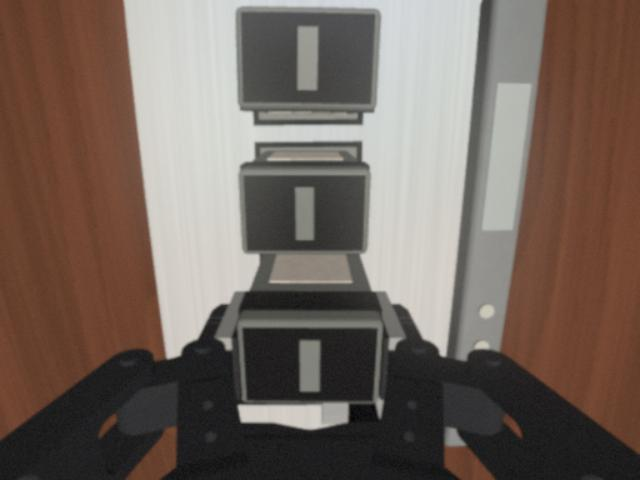

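The two standing batteries are in a row, tops at (308,58) and (305,208). The held one at (310,362) still has about 7 mm to go along tester -y.

```bash
python3 -m inch '[[[-0.0068,-0.0008,0,0,0,-0.1,0.3],[-0.0068,-0.0008,0.008,0,0,-0.1,0.3],[-0.0068,-0.0008,0.016,0,0,-0.1,0.3],[-0.0068,-0.0008,0.021,0,0,-0.1,0.3],[-0.0068,-0.0008,0.021,0,0,-0.1,0.3],[-0.0068,-0.0008,0.021,0,0,-0.1,0.3],[-0.0068,-0.0008,0.021,0,0,-0.1,0.3]]]' | head -4
sed -i 's/541.5,-162.5,92/541.6,-163.7,92/' held.py; python3 held.py
```

```text
time: 14.75
ee_pos: [0.541, -0.1633, 0.0951]
tcp_rot: [2.29, 2.15, -0.0]
force: [0.5, 0.4, -2.8]
t 14.75 p [ 541.  -163.3   95.1] psi -3.61 tiltz [ 0.0001 -0.0005] F [ 0.5  0.4 -2.8] w 0.0438 gf 52.7
[-0.0003  0.0006  0.0031] [ 0.01  0.03 -0.01]
held 0.13374479186833352 8690 ((539.770751953125, -162.42103576660156), (31.060230255126953, 65.4648208618164), 86.58683776855469)
row 9122 ((546.4111938476562, -72.12052917480469), (19.91783905029297, 44.559547424316406), 86.09931945800781)
row 10416 ((542.5435791015625, -114.66993713378906), (29.806011199951172, 44.415279388427734), 86.30126190185547)
```

```bash
python3 -m inch '[[[-0.0002,0.0018,0,0,0,0,0.3],[-0.0002,0.0018,0.0015,0,0,0,0.3],[-0.0002,0.0018,0.003,0,0,0,0.3],[-0.0002,0.0018,0.0038,0,0,0,0.3],[-0.0002,0.0018,0.0038,0,0,0,0.3],[-0.0002,0.0018,0.0038,0,0,0,0.3]]]' | head -4
python3 -c "
from go import *
go((542.6,-163.7,91.6,-3.6))"
```

```text
time: 15.4
ee_pos: [0.5426, -0.1639, 0.0918]
tcp_rot: [2.29, 2.149, -0.001]
force: [-1.2, 0.9, 5.0]
t 15.4 p [ 542.6 -163.9   91.8] psi -3.63 tiltz [ 0.    -0.001] F [-1.2  0.9  5. ] w 0.0437 gf 53.2
[ 0.0002 -0.0001  0.0002] [ 0.    0.05 -0.03]
```

```bash
python3 -m inch '[[[0,0,0,0,0,0,0.75],[0,0,0,0,0,0,0.75],[0,0,0,0,0,0,0.75],[0,0,-0.03,0,0,0,0.85],[0,0,-0.08,0,0,0,1],[0.02,0,-0.13,0,0,0,1],[0.04,0,-0.18,0,0,0,1],[0.05,0,-0.22,0,0,0,1],[0.05,0,-0.23,0,0,0,1],[0.05,0,-0.23,0,0,0,1]]]' | head -4
python3 -m inch '[[[0,0,0,0,0,0,1],[0,0,0,0,0,0,1],[0,0,0,0,0,0,1]]]' | head -2
python3 - <<'E'
from m import *; from go import go
go()
for n in ('wrist','top','side'):
    c=cam(n); np.save(n+'7.npy',c,allow_pickle=True); P=cloud(c)
    print(n,[top_rect(c,s,.13,rad=.033) for s in ((.5465,-.066),(.543,-.1145),(.5405,-.1625))])
c=np.load('wrist7.npy',allow_pickle=True).item()
cv2.imwrite('pics/w7.png',cv2.resize(c['pixels'][60:300,120:400,::-1],None,fx=2.5,fy=2.5,interpolation=2))
E
```

```text
time: 16.4
ee_pos: [0.5469, -0.1134, 0.3233]
tcp_rot: [2.286, 2.148, 0.003]
force: [0.4, -0.3, -1.0]
time: 16.7
ee_pos: [0.5449, -0.1145, 0.3191]
t 16.7 p [ 544.9 -114.5  319.1] psi -3.68 tiltz [-0.0044  0.0001] F [-0.1  0.3 -0.2] w 0.0853 gf 0.0
wrist [(1280, array([546.5, -66.6,  44.5,  29.6,  -3.8, 130.2,   0.9])), (1144, array([ 542. , -114.6,   43.3,   29.9,   -3.6,  130.3,    1. ])), (1029, array([ 541.8, -162.4,   43.8,   29.2,   -3.7,  130.1,    1.2]))]
top [(151, array([548.9, -66.3,  44.3,  29.5,  -2.5, 130.6,   2.4])), (142, array([ 545.3, -114.3,   45.1,   27. ,   -1.9,  130.7,    2.2])), (0, array([ 0.,  0.,  0.,  0.,  0., nan, nan]))]
side [(162, array([544.4, -72.7,  51.2,  45.8,  83.6, 129.5,   2.2])), (150, array([ 541.2, -120.2,   52.7,   45. ,   89.6,  129.5,    2.2])), (136, array([ 539.8, -162.4,   43.6,   37.1,   -5. ,  129.5,    2.2]))]m.py:6: RuntimeWarning: Mean of empty slice.
  return len(q),np.round([x,y,w,h,(a+90)%180-90,q[:,2].mean()*1000,q[:,2].std()*1000],1)
  ret = ret.dtype.type(ret / rcount)
  ret = _var(a, axis=axis, dtype=dtype, out=out, ddof=ddof,
  arrmean = um.true_divide(arrmean, div, out=arrmean,
  ret = ret.dtype.type(ret / rcount)
```

View pics/w7.png

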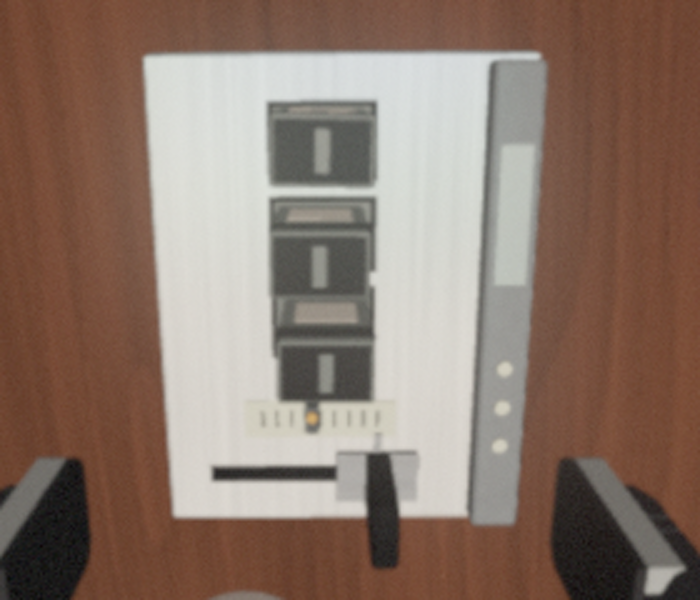

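The three batteries stand in one row with tops at about (322,150), (319,265) and (326,370) in the crop, within about 1.5 mm of the line. Next the handle: its top is near (385,565), the pointer at (378,440) and the clip at (312,417).

```bash
python3 - <<'E'
from m import *; from go import go
c=np.load('wrist7.npy',allow_pickle=True).item()
print(top_rect(c,(.565,-.254),.121,rad=.04))
f=lambda u,v:(120+u/2.5,60+v/2.5)
a=plane(c,[f(312.5,417)],.064)[0]; b=plane(c,[f(378.5,440)],.0555)[0]; e=np.array([np.cos(np.radians(3.6)),-np.sin(np.radians(3.6))])
print(a,b,(b-a)[:2]@e)
go((566,-254.3,160,-3.6),(566,-254.3,85,-3.6))
E
```

```text
(305, array([ 565.5, -253.9,   34.6,   13.8,   87.5,  120.4,    1.4]))
[ 0.53242365 -0.21291819  0.064     ] [ 0.56791887 -0.23274493  0.0555    ] 0.03667010205149863
t 16.85 p [ 545.5 -114.1  320.2] psi -3.65 tiltz [-0.0022 -0.0001] F [-0.2  0.9  0.5] w 0.0857 gf 0.0
[-0.1386  0.0298  0.1602] [-0.12  0.01 -0.05]
[-0.1386  0.0299  0.2352] [-0.12  0.01 -0.05]
```

```bash
python3 -m inch '[[[-0.045,0.01,0.05,0,0,0,0.6],[-0.09,0.02,0.1,0,0,0,0.6],[-0.1386,0.03,0.14,0,0,0,0.6],[-0.1386,0.03,0.16,0,0,0,0.6],[-0.1386,0.03,0.16,0,0,0,0.6],[-0.1386,0.03,0.16,0,0,0,0.6],[-0.1386,0.03,0.16,0,0,0,0.6],[-0.1386,0.03,0.16,0,0,0,0.6]]]' | tail -5
python3 - <<'E'
from m import *; from go import go
c=cam('wrist'); print(top_rect(c,(.565,-.254),.121,rad=.03))
go((566,-254,85,-3.6))
E
```

```text
ee_pos: [0.5688, -0.2517, 0.1639]
tcp_rot: [2.285, 2.152, 0.004]
force: [0.8, -0.5, 0.6]
grip_width: 0.0507
grip_force: 0.0
(1177, array([ 565.6, -254.4,   35.6,   13.7,   86.5,  120.6,    1.1]))
t 17.7 p [ 568.6 -252.   163.8] psi -3.44 tiltz [ 0.0039 -0.0009] F [0.4 0.  0.6] w 0.0515 gf 0.0
[-0.0021 -0.0028  0.0788] [0.23 0.04 0.16]
```

```bash
python3 -m inch '[[[-0.0022,-0.002,0.02,0.1,0,0.1,0.6],[-0.0022,-0.002,0.045,0.1,0,0.1,0.6],[-0.0022,-0.002,0.065,0.1,0,0.1,0.6],[-0.0022,-0.002,0.079,0.1,0,0.1,0.6],[-0.0022,-0.002,0.079,0.1,0,0.1,0.6],[-0.0022,-0.002,0.079,0.1,0,0.1,0.6]]]' | sed -n 2,4p
python3 -m inch '[[[0,0,0,0,0,0,0.05],[0,0,0,0,0,0,0.05],[0,0,0,0,0,0,0.05],[0,0,0,0,0,0,0.05],[0,0,0,0,0,0,0.05],[0,0,0,0,0,0,0.05]]]' 60
python3 -c "
from go import *
go((530,-252,85,-3.6))"
```

```text
ee_pos: [0.5656, -0.2558, 0.0833]
tcp_rot: [2.291, 2.149, -0.001]
force: [-0.3, 0.4, 0.1]
time: 18.9
ee_pos: [0.5668, -0.2566, 0.0835]
tcp_rot: [2.29, 2.147, 0.001]
force: [6.4, -1.2, 4.2]
grip_width: 0.0133
grip_force: 60.2
t 18.9 p [ 566.8 -256.6   83.5] psi -3.69 tiltz [ 0.0026 -0.0016] F [ 6.4 -1.2  4.2] w 0.0133 gf 60.2
[ 0.0022 -0.037  -0.0016] [ 0.15  0.08 -0.09]
```

```bash
python3 -m inch '[[[0,-0.005,0,0,0,0,0.05],[0,-0.01,0,0,0,0,0.05],[0,-0.015,0,0,0,0,0.05],[0,-0.02,0,0,0,0,0.05],[0,-0.025,0,0,0,0,0.05],[0,-0.03,0,0,0,0,0.05],[0,-0.034,0,0,0,0,0.05],[0,-0.034,0,0,0,0,0.05],[0,-0.034,0,0,0,0,0.05],[0,-0.034,0,0,0,0,0.05]]]' 
python3 - <<'E'
from h import *; from go import go
go()
c=cam('wrist'); np.save('w8.npy',c,allow_pickle=True)
cv2.imwrite('pics/w8.png',cv2.resize(c['pixels'][...,::-1],(800,600),interpolation=2))
E
```

```text
time: 19.9
ee_pos: [0.5358, -0.2547, 0.0835]
tcp_rot: [2.286, 2.144, 0.008]
force: [11.4, -2.7, -0.1]
grip_width: 0.0133
grip_force: 59.7
t 19.9 p [ 535.8 -254.7   83.5] psi -3.67 tiltz [ 0.0088 -0.0022] F [11.4 -2.7 -0.1] w 0.0133 gf 59.7
```

View pics/w8.png

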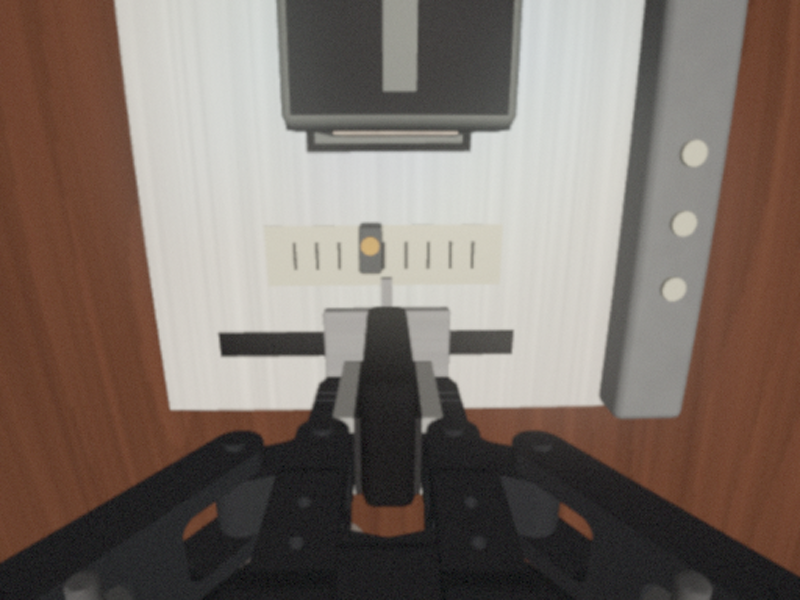

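Pointer tip is at (386.5,290) and the clip's centre at (371,247), so the pointer is still short by a few millimetres.

```bash
cat > pt.py <<'E'
from h import *; from go import go
go(); c=cam('wrist'); P=cloud(c); g=c['pixels'].astype(int)
hsv=cv2.cvtColor(c['pixels'],cv2.COLOR_RGB2HSV)
m=cv2.inRange(hsv,(8,90,100),(30,255,255)); m[:130]=0; m[190:]=0; m[:,:200]=0;m[:,280:]=0
v,u=np.nonzero(m); print('brass',u.mean(),v.mean(),len(u))
# clip body: dark pixels on the scale
d=(g.max(2)<130); v0=int(round(v.mean())); cols=[x for x in range(215,262) if d[v0-10:v0+14,x].mean()>.6]; print('clip cols',cols,(min(cols)+max(cols))/2)
row=g[180:194,225:265].min(2).mean(0); print('ptr profile',[(225+i,int(x)) for i,x in enumerate(row)][8:34])
uc=(min(cols)+max(cols))/2; w=np.clip(row.max()-12-row,0,None); k=np.arange(225,265); up=(w*k).sum()/w.sum(); print('ptr',up)
e=np.array([np.cos(np.radians(3.6)),-np.sin(np.radians(3.6))])
a=plane(c,[(uc,158)],.064)[0]; a2=plane(c,[(u.mean(),v.mean())],.0655)[0]; b=plane(c,[(up,186)],.0555)[0]
print('remaining mm',1000*(b-a)[:2]@e,1000*(b-a2)[:2]@e)
E
python3 pt.py
```

```text
t 19.95 p [ 535.8 -254.7   83.5] psi -3.67 tiltz [ 0.0087 -0.0022] F [10.1 -2.3 -1. ] w 0.0134 gf 59.7
brass 236.20408163265307 157.10204081632654 98
clip cols [231, 242, 243, 244, 245] 238.0
ptr profile [(233, 203), (234, 202), (235, 201), (236, 201), (237, 201), (238, 202), (239, 203), (240, 203), (241, 202), (242, 198), (243, 190), (244, 176), (245, 167), (246, 166), (247, 165), (248, 165), (249, 165), (250, 173), (251, 192), (252, 201), (253, 203), (254, 202), (255, 203), (256, 203), (257, 203), (258, 203)]
ptr 247.06151142355006
remaining mm 4.702166057669572 5.581776133330166
```

```bash
python3 -m inch '[[[0,-0.003,0,0,0,0,0.05],[0,-0.0055,0,0,0,0,0.05],[0,-0.0055,0,0,0,0,0.05],[0,-0.0055,0,0,0,0,0.05],[0,-0.0055,0,0,0,0,0.05]]]' | sed -n 2,6p
python3 pt.py
```

```text
ee_pos: [0.5307, -0.2544, 0.0835]
tcp_rot: [2.286, 2.144, 0.008]
force: [11.8, -3.0, -0.3]
grip_width: 0.0134
grip_force: 59.7
t 20.5 p [ 530.7 -254.4   83.5] psi -3.67 tiltz [ 0.0094 -0.0022] F [11.8 -3.  -0.3] w 0.0134 gf 59.7
brass 246.18556701030928 157.0 97
clip cols [240, 241, 252, 254] 247.0
ptr profile [(233, 202), (234, 201), (235, 201), (236, 201), (237, 202), (238, 202), (239, 202), (240, 202), (241, 203), (242, 202), (243, 192), (244, 176), (245, 166), (246, 165), (247, 165), (248, 165), (249, 167), (250, 175), (251, 190), (252, 197), (253, 199), (254, 199), (255, 200), (256, 200), (257, 202), (258, 203)]
ptr 247.036404494382
remaining mm 0.04179139545937294 0.46690618718865695
```

Pointer is level with the clip to within 0.5 mm. I nudge by the small residue, settle, and check numerically before handing in.

```bash
python3 -m inch '[[[0,-0.0003,0,0,0,0,0.05],[0,-0.0003,0,0,0,0,0.05],[0,-0.0003,0,0,0,0,0.05],[0,-0.0003,0,0,0,0,0.05]]]' | sed -n 1,6p
python3 pt.py | tail -1
python3 - <<'E'
from m import *
for n in ('side','top'):
    c=cam(n); P=cloud(c); m=(abs(P[...,2]-.13)<.008)&(abs(P[...,0]-.545)<.05)&(abs(P[...,1]+.115)<.075)
    k,l,st,ce=cv2.connectedComponentsWithStats(m.astype(np.uint8))
    print(n,[np.round(cv2.minAreaRect(P[l==i][:,:2].astype(np.float32)*1000)[0],1) for i in range(1,k) if st[i,4]>40])
E
```

```text
time: 20.95
ee_pos: [0.5306, -0.2544, 0.0835]
tcp_rot: [2.285, 2.143, 0.009]
force: [12.6, -3.2, -1.7]
grip_width: 0.0133
grip_force: 59.5
remaining mm 0.043957342270394495 0.458381753503725
side [array([ 540.7, -160.1]), array([ 540.4, -111.9]), array([544.7, -64.2])]
top [array([549.2, -66.1]), array([ 545.1, -115.3]), array([ 544.9, -163.4])]
```

```bash
python3 -c "
from bench import r
print(r.finish_job())"
```

```text
the job is handed in; nothing more can be done
None
```

Handed in at about 21 s: both batteries stand released in bays 0 and 1, within about 1.5 mm of the row line, and the gripper is still holding the handle with its pointer within about 0.5 mm of the index clip.

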